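Draw the filter plate from under its flap and hold it over the light panel

TASK

The kit drawer of the microscope's filter unit was left open: first push it fully home, then swing up the cover flap beside it until it stands open by itself. Draw the filter plate up out of its slot by its tab and finish while still holding it for inspection: still, upright and over the middle of the flat light panel, its lower edge about 8 cm above the panel and touching nothing but your fingers. Leave the drawer shut, the flap standing open and the other things on the bench where they are.

Things in the scene. Friction and masses are not known exactly. Their poses are not given: they have to be found in the camera images.
- unit: white filter unit of the microscope, fixed, 140 (x) by 230 (y) mm. Origin: centre of its underside; its front faces its own -x, towards the robot. Left part (own y -20 to +115 mm): drawer section, 70 mm high. Right part (y -115 to -20): flap compartment, rim 115 mm high, see well_rim.
- well_rim (a point): centre of the flap compartment's mouth, 115 mm above the bench, at unit (0, -67.5) mm; axes of the unit. Open well 116 (x) by 80 (y) mm inside, walls 12 mm (front, back) and 7.5 mm (sides), floor 22 mm above the bench. Black guides on its side walls, up to 62 mm above the bench, form the upright slot for the plate at own x = -5 mm.
- kit_drawer (a joint): slide of the kit drawer in the left part of the unit, m: 0 = fully home at its stop, up to 0.09 = drawn out towards the unit's -x. It stays where it is left and needs about 3 N to slide.
- drawer_front (a point): centre of the outer face of the drawer's flat grey front, a plate 131 mm wide (y), 58 mm high (z) and 8 mm thick, its lower edge 3.5 mm and its upper edge 61.5 mm above the bench, no projecting handle; same axes as the unit. Push here towards the unit's +x.
- flap (a joint): hinge of the cover flap over the right part, rad: 0 = shut (lying level), 1.57 = upright, 1.9 = leaning back against its stop. The hinge is stiff: it stays where it is left; lifting takes about 2 N at the bar.
- flap_bar (a point): middle of the flap's pull: a round steel bar 10 mm thick, along the unit's y, on two stems 70 mm apart, 36 mm beyond the flap's front edge in the flap's plane, 118.5 mm above the bench when shut. Both sides and below are free: it can be pinched from above across the unit's x and turns in the pads as the flap swings. Axes turn with the flap.
- flap_hinge (a point): a point on the hinge line (along the unit's y) at the far rim, 115.5 mm above the bench, at unit x = 69 mm, y = -67.5 mm. The bar's middle is 174 mm from it. The flap is 138 by 95 by 6 mm. Opening carries the bar up and back over the hinge.
- plate: dark steel filter plate with a glass window, on edge in the slot under the flap: 64 mm wide (its y), 6 thick (x), 60 tall, plus a pull tab on top 26 wide (y), 10 thick (x), 24 tall; 84 mm in all, about 80 g. Origin: middle of its lower edge, 22 mm above the bench in the slot; z up to the tab; axes as the unit's. Play in the slot 1.5 mm (x), 2 mm (y).
- plate_tab (a point): centre of the pull tab, 72 mm above the plate's lower edge (94 mm above the bench in the slot; tab top at 106 mm, 9 mm below the rim).
- panel: flat square light panel, fixed on the bench, 120 by 120 by 12 mm, grey rim and white top, on one side of the unit. Origin: centre of its underside.
- panel_top (a point): centre of the light panel's top face, 12 mm above the bench.
- slide_tray: bystander: shallow aluminium slide tray with three dividers, 120 by 110 by 22 mm, on the other side of the unit from the panel. Origin: centre of its underside.
- oil_bottle: bystander: small amber oil bottle, 32 mm across, 65 mm tall. Origin: centre of its underside.
- stain_jar: bystander: glass jar, 60 mm across, 70 mm tall. Origin: centre of its underside.
- dish: bystander: closed clear dish, 80 mm across, 15 mm tall. Origin: centre of its underside.
- slide_box: bystander: grey slide box, 85 by 50 by 30 mm. Origin: centre of its underside.
Not all that is in view belongs to the job. There is more than one size of the panel; the one meant has the size given above.

How it is judged:
By the outcome, as a careful person would: the job done as asked, in the order asked, and still so for the second after the job is handed in, while the arm keeps its last pose, push and grip.
It also fails if it takes over 69 s, if anything falls off the work surface, if the arm or the gripper's body presses on something with over 40 N, if the wrist force passes 120 N, or if a joint passes its speed limit or range.

ROBOT

A 6-joint arm with a two-finger parallel gripper is mounted at the origin on the work surface. World frame = base frame: x ahead of the robot, y to its left, z up, the work surface at z = 0. Lengths are in m, angles in rad, forces in N, time in s.
With the tool pointing down it reaches from about 0.425 to 0.95 m from the base axis. Payload 3.5 kg.
Tool frame: the origin (TCP) lies midway between the tips of the shut fingers; the grasp point (between the pads) lies 19 mm behind it; z points along the fingers, y is the line along which they close (so a half turn about z gives the same grasp; the last joint's range is limited). The gripper opens to 85 mm and grips with 20 to 120 N. Pads are 22 mm wide; open, the fingers measure 114 mm over their backs; the gripper's body (76 mm by 85 mm) begins 54 mm behind the grasp point. The pads swing forward as they close: fully open they stand 13 mm farther back than shut.
Start: joints at [-1.398, 0.286, 1.577, -0, 1.279, -0.15], TCP at [0.214, -0.64, 0.231] pointing down, gripper open.
Joint ranges: [-2.77, 2.77], [-0.9, 2.22], [0.21, 2.48], [-1.53, 4.67], [0.24, 2.81], [-2.84, 2.84]. Speed limits (rad/s): [2.79, 2.79, 3.14, 3.14, 3.14, 3.14].

INTERFACE

Orientations are given as a unit quaternion [x, y, z, w].
In Python, from plant import ctrl gives the robot as it stands. The module is installed in compiled form; this text tells all that it offers.
- The arm moves only by the shell command python3 -m inch 'ROWS' [FORCE]. ROWS is JSON, a list of rows, each a list of 5 numbers: the closure, from 0 (fully open) to 1 (shut), then the shift along the tool's x, y, z in m, then the turn about the tool's z in degrees. A call has 1 to 5 rows; each row is the pose to reach, as a shift and turn from the pose commanded when the call began, along the tool's axes at that moment; what a row does not reach only later rows make up. A row lasts 1/12 s, in which the tool goes at most 41.7 mm and 7.16 degrees, less where a joint would pass 70% of its speed; a pose out of reach is approached as far as the arm can. A call with a gripper value outside its range is refused whole. The fingers move at their own pace and stop on an object; FORCE is the grip in N (left out, the last holds). Time passes only in rows, so rows that repeat a pose let the fingers close. It gives the time, the measured TCP pose, the force, the opening and the grip force at its end, in the units of the state.
- ctrl.get_state(): the state, without advancing time (a new reading comes with each control period).
- ctrl.read_camera(name): name is "scene" or "side" or "wrist"; returns a dict with "pixels" (384x512x3 uint8, red, green, blue), "depth" (384x512 float32, m along the optical axis (not along the pixel's ray), 0 where there is no reading), "fx", "fy", "cx", "cy" (pixels), "D" ([k1, k2, p1, p2, k3] as OpenCV has them; the pictures are not rectified), "xyz" and "rotation" of the camera in the world; the wrist camera has in their place "mount" (4x4, takes a point from camera to tool coordinates, whose origin is the TCP and whose axes are the flange's). Camera axes: x right, y down, z forward; pixel columns grow to the right and rows downward; lengths in m; the calibration is good to about 2 mm. A picture is of the moment at which its call begins: read the wrist's pose just before it.
- ctrl.sign_off(): hands the job in; it is judged then, once.
Trained networks look in a picture, given as the dict that the camera call returned (one of the last four; its "shot" number tells which), for a name from the list of things; names that differ only in an ending like _2 or _b are one class to them, and where a whole thing is asked for, a point or a joint stands for the part that bears it (a point fixed in the world has none). Each returns a list of dicts, best first, with "score" (0 to 1); they miss things now and then, are a little off and sometimes report something else, mostly with a low value. They report only what shows in the picture. A call takes as long as a camera call. They do not tell look-alikes from the thing itself.
- ctrl.spot_in(query, picture): "at" ([column, row] in pixels, amid what is visible of it).
- ctrl.tip_of(query, picture): "at" ([column, row] in pixels: a listed point, or the origin of a listed thing).
The state is a dict: "time": time; "qpos": joint angles; "dq": joint speeds; "joint_efforts": joint torques, N m; "eef_pos": TCP position; "tcp_rot": TCP orientation; "contact_force": force on the tool from outside, world axes, zero at the start; "wrist_torque": the same for the moment, N m; "opening": opening from 0.0 (shut) to 1.0 (fully open); "finger_force": force on a finger pad.
Only numpy, scipy, OpenCV 4.12 (cv2) and the standard library are available. Lean on these libraries where they do the work, as an engineer would, in place of code of your own. Each camera call takes 0.05 s, during which the arm holds its last target. There are 200 camera calls.

## Working session

There is one attempt and no reset: what is moved stays moved. The work goes in short steps, Python scripts to look and compute and a shell command to move; the robot and the scene stay as the last step left them, time stands still between calls to the robot, and variables do not carry over. Pictures are saved under pics/ and viewed, at most 10 in all, crops included, and the job is handed in when it is done.

```bash
mkdir -p pics; cat > h.py <<'E'
import numpy as np,cv2
from scipy.spatial.transform import Rotation as R
from plant import ctrl
def pose(p=None):
    s=ctrl.get_state(); T=np.eye(4); T[:3,:3]=R.from_quat(s["tcp_rot"]).as_matrix(); T[:3,3]=s["eef_pos"]; return T
def shot(n):
    T=pose(); p=ctrl.read_camera(n)
    if n=="wrist": C=T@np.array(p["mount"])
    else:
        C=np.eye(4); r=np.array(p["rotation"]); C[:3,:3]=r if r.shape==(3,3) else R.from_quat(r.ravel()).as_matrix(); C[:3,3]=p["xyz"]
    p["C"]=C; return p
def ray(p,uv):
    K=np.array([[p["fx"],0,p["cx"]],[0,p["fy"],p["cy"]],[0,0,1.]])
    x=cv2.undistortPoints(np.array([[uv]],float),K,np.array(p["D"],float)).ravel()
    return np.array([x[0],x[1],1.])
def at_z(p,uv,z):
    d=p["C"][:3,:3]@ray(p,uv); o=p["C"][:3,3]; return o+d*(z-o[2])/d[2]
def at_d(p,uv):
    u,v=np.round(uv).astype(int); w=p["depth"][max(0,v-2):v+3,max(0,u-2):u+3]; w=w[w>0]
    if not len(w): return None
    return p["C"][:3,3]+p["C"][:3,:3]@(ray(p,uv)*np.median(w))
def cloud(p):
    K=np.array([[p["fx"],0,p["cx"]],[0,p["fy"],p["cy"]],[0,0,1.]]); h,w=p["depth"].shape
    g=np.stack(np.meshgrid(np.arange(w),np.arange(h)),-1).reshape(-1,1,2).astype(float)
    x=cv2.undistortPoints(g,K,np.array(p["D"],float))[:,0]
    P=np.c_[x,np.ones(len(x))]*p["depth"].reshape(-1,1)
    W=P@p["C"][:3,:3].T+p["C"][:3,3]; W[p["depth"].ravel()<=0]=np.nan; return W.reshape(h,w,3)
def save(p,n,box=None,k=1):
    im=p["pixels"][...,::-1]
    if box: im=im[box[1]:box[3],box[0]:box[2]]
    cv2.imwrite("pics/"+n,cv2.resize(im,None,fx=k,fy=k))
E
python3 - <<'E'
from h import *
np.set_printoptions(precision=3,suppress=True)
s=ctrl.get_state();print(s)
Z=dict(drawer_front=.0325,flap_bar=.1185,flap_hinge=.1155,well_rim=.115,panel_top=.012,unit=0,panel=0,slide_tray=0,oil_bottle=0,stain_jar=0,dish=0,slide_box=0)
for n in("scene","side"):
    p=shot(n);save(p,n+"0.png",k=1.5);print(n,p["C"])
    for q,z in Z.items():
        for r in ctrl.tip_of(q,p)[:3]: print(q,round(r["score"],2),np.round(r["at"]),at_z(p,r["at"],z),at_d(p,r["at"]))
E
```

```text
{'time': 0.0, 'qpos': array([-1.398,  0.287,  1.578, -0.   ,  1.279, -0.15 ]), 'dq': array([-0.   , -0.001,  0.   ,  0.   ,  0.002, -0.   ]), 'joint_efforts': array([ -0.   , -40.598, -29.263,  -0.   ,   0.006,   0.   ]), 'eef_pos': array([ 0.214, -0.639,  0.23 ]), 'tcp_rot': array([ 0.987,  0.161, -0.   , -0.001]), 'contact_force': array([-0.173, -0.425, -0.078]), 'wrist_torque': array([-0.017,  0.011,  0.005]), 'finger_force': 0.0, 'opening': 0.9957248744318481}
scene [[ 0.054  0.574 -0.817  1.794]
 [ 0.998 -0.01   0.059 -0.014]
 [ 0.026 -0.819 -0.574  0.981]
 [ 0.     0.     0.     1.   ]]
drawer_front 0.52 [226. 206.] [ 0.534 -0.024  0.032] [ 0.586 -0.024  0.071]
flap_bar 0.59 [194. 187.] [ 0.544 -0.127  0.118] [ 0.552 -0.126  0.124]
flap_hinge 0.9 [192. 225.] [ 0.733 -0.121  0.116] [ 0.731 -0.121  0.114]
flap_hinge 0.58 [192. 189.] [ 0.554 -0.133  0.116] [ 0.556 -0.132  0.117]
well_rim 0.71 [192. 210.] [ 0.66  -0.124  0.115] [ 0.671 -0.123  0.123]
well_rim 0.16 [228. 207.] [ 0.649 -0.017  0.115] [ 0.591 -0.017  0.071]
panel_top 0.9 [319. 199.] [0.476 0.298 0.012] [0.477 0.298 0.
[... 1690 characters left out ...]
95 0.012] [0.329 0.294 0.009]
unit 0.83 [255. 176.] [ 0.652 -0.05   0.   ] [0.609 0.    0.07 ]
panel 0.88 [267. 320.] [0.333 0.298 0.   ] [0.33  0.301 0.01 ]
panel 0.66 [262. 255.] [0.457 0.16  0.   ] [0.453 0.164 0.009]
panel 0.63 [213. 289.] [0.49  0.315 0.   ] [0.484 0.32  0.014]
slide_tray 0.8 [341. 153.] [ 0.498 -0.299  0.   ] [ 0.496 -0.294  0.005]
oil_bottle 0.74 [158. 234.] [0.725 0.285 0.   ] [0.7   0.299 0.036]
stain_jar 0.59 [294. 131.] [ 0.681 -0.292  0.   ] [ 0.663 -0.265  0.028]
dish 0.59 [347. 200.] [ 0.38  -0.141  0.   ] [ 0.376 -0.13   0.014]
dish 0.28 [290. 132.] [ 0.687 -0.282  0.   ] [ 0.609 -0.166  0.123]
slide_box 0.89 [153. 311.] [0.563 0.454 0.   ] [0.547 0.462 0.031]
```

View pics/side0.png

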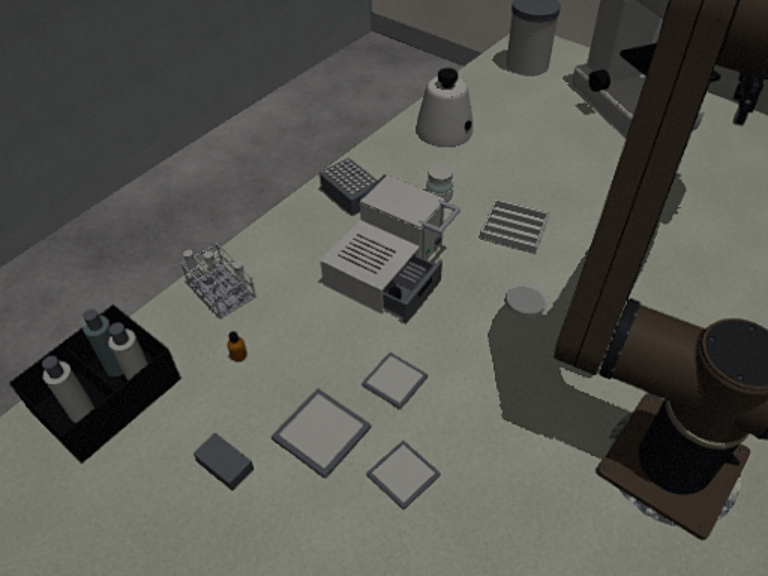

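```bash
python3 - <<'E'
from h import *
np.set_printoptions(precision=3,suppress=True)
p=shot("side");save(p,"crop_panels.png",(160,220,320,350),4.5)
q=shot("scene")
for p in(p,q):
    W=cloud(p)
    # panels: footprint by height .006-.02
    m=((W[...,2]>.006)&(W[...,2]<.02)&(W[...,1]>.08)&(W[...,1]<.42)).astype(np.uint8)
    n,l,st,c=cv2.connectedComponentsWithStats(m)
    for i in range(1,n):
        if st[i,4]>150:
            r=cv2.minAreaRect((W[l==i][:,:2]*1000).astype(np.float32)); print("panel",c[i],st[i,4],r, np.median(W[l==i][:,2]))
    m=((W[...,2]>.112)&(W[...,2]<.135)&(W[...,1]>-.3)&(W[...,1]<.1)&(W[...,0]>.45)&(W[...,0]<.85))
    print("flap",cv2.minAreaRect((W[m][:,:2]*1000).astype(np.float32)),m.sum())
    m=((W[...,2]>.063)&(W[...,2]<.078)&(W[...,1]>-.1)&(W[...,1]<.15)&(W[...,0]>.5)&(W[...,0]<.85))
    print("sectop",cv2.minAreaRect((W[m][:,:2]*1000).astype(np.float32)),m.sum())
    m=((W[...,2]>.015)&(W[...,2]<.056)&(W[...,1]>-.1)&(W[...,1]<.06)&(W[...,0]>.48)&(W[...,0]<.57))
    if m.sum()>20: print("front",cv2.minAreaRect((W[m][:,:2]*1000).astype(np.float32)),cv2.fitLine((W[m][:,:2]*1000).astype(np.float32),cv2.DIST_HUBER,0,.01,.01).ravel(),m.sum())
E
```

```text
panel [262.651 253.188] 797 ((456.7760925292969, 158.4124298095703), (86.40077209472656, 87.69408416748047), 1.9667402505874634) 0.008727331644478031
panel [213.866 287.938] 2042 ((487.71453857421875, 312.25628662109375), (120.96048736572266, 125.30728149414062), 0.5274583697319031) 0.013060959403492167
panel [268.197 315.59 ] 1116 ((334.90887451171875, 290.0555725097656), (86.23883056640625, 86.66090393066406), 83.7762222290039) 0.009141341696967453
panel [435.848 334.428] 638 ((-0.9573287963867188, 89.52823638916016), (18.928119659423828, 190.83355712890625), 89.89327239990234) 0.011582578161395518
flap ((639.8386840820312, -122.78596496582031), (183.99673461914062, 100.14215087890625), 4.326024055480957) 1293
sectop ((622.834228515625, -17.009552001953125), (196.0811767578125, 154.65316772460938), 7.296694755554199) 1826
front ((545.0536499023438, -15.695953369140625), (52.63883590698242, 138.39329528808594), 1.2364901304244995) [  0.137  -0.991 546.726 -16.396] 581
panel [310.414 179.057] 261 ((342.87017822265625, 287.06640625), (84.97802734375, 94.4795150756836), 83.48125457763672) 0.008829111111819943
panel [277.727 197.862] 370 ((456.28717041015625, 153.58071899414062), (89.84796142578125, 96.14170837402344), 89.27410125732422) 0.010448055122625144
panel [324.278 202.219] 759 ((482.8744201660156, 315.978271484375), (140.7247772216797, 128.22854614257812), 1.7425873279571533) 0.014330116284332561
flap ((641.8590087890625, -124.48210144042969), (189.54425048828125, 92.61140441894531), 6.026925086975098) 1070
sectop ((626.0314331054688, -24.5352783203125), (195.93411254882812, 163.4193115234375), 5.009232044219971) 1379
front ((539.5900268554688, -19.233741760253906), (29.8109188079834, 127.10565185546875), 6.658060550689697) [  0.088  -0.996 535.625 -21.205] 185
```

The three panel candidates in the side view are (214,288), (262,253) and (268,317), in unscaled pixels. Depth footprints are about 121×125, 86×88 and 86×87 mm. The first fits the 120 mm panel. I'll confirm it in the crop while moving towards the unit for a closer wrist view.

View pics/crop_panels.png

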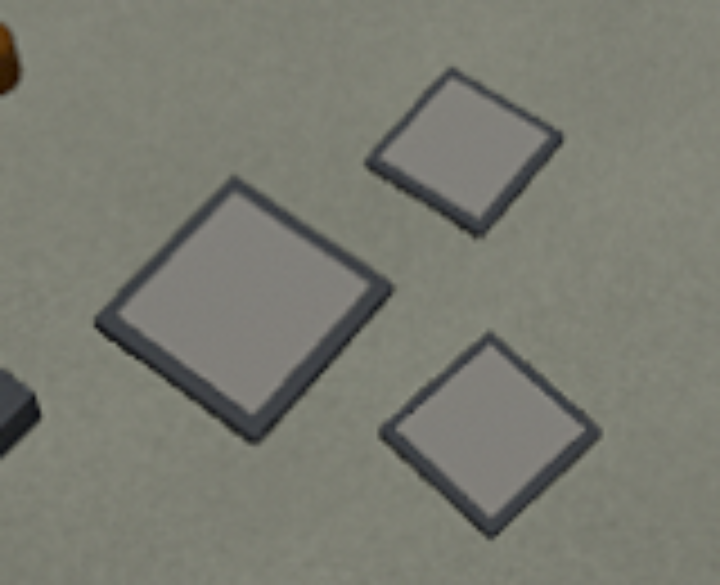

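```bash
cat > to.py <<'E'
import sys
from h import *
x,y,z,yw=map(float,sys.argv[1:5]); T=pose()   # yw: wanted world yaw (deg) of tool y axis
d=T[:3,:3].T@(np.array([x,y,z])-T[:3,3]); c=np.degrees(np.arctan2(T[1,1],T[0,1]))
t=-((yw-c+180)%360-180); print("shift",np.round(d,4),"turn",round(t,2),"tilt",np.round(T[:3,2],4))
E
python3 -m inch '[[0.5,0.04,-0.01,-0.04,-7],[0.5,0.08,-0.06,-0.04,-14],[0.5,0.1,-0.1,-0.06,-21],[0.5,0.12,-0.12,-0.08,-28],[0.5,0.15,-0.14,-0.09,-35]]'
python3 to.py 0.53 -0.07 0.37 5.5
```

```text
time: 1.82
eef_pos: [0.3, -0.4783, 0.3135]
tcp_rot: [0.892, 0.452, -0.0, 0.0]
contact_force: [1.1, -1.3, -0.0]
opening: 0.498
finger_force: 0.0
shift [ 0.4653 -0.0557 -0.0567] turn -41.72 tilt [-2.e-04 -3.e-04 -1.e+00]
```

The side view shows the whole job: drawer part open at scaled (420,280), flap with bar at (452,217), and three panels. The crop confirms that the left panel (crop centre 245,305) is clearly the largest, so it is the one meant.

```bash
python3 -m inch '[[0.5,0.04,-0.005,-0.01,-7],[0.5,0.08,-0.01,-0.02,-14],[0.5,0.12,-0.015,-0.03,-21],[0.5,0.16,-0.02,-0.04,-28],[0.5,0.2,-0.025,-0.05,-35]]' >/dev/null
python3 to.py 0.53 -0.07 0.37 5.5
```

```text
shift [ 0.2351  0.1256 -0.0067] turn -6.68 tilt [ 7.e-04 -7.e-04 -1.e+00]
```

```bash
python3 -m inch '[[0.5,0.035,0.02,0,-6.7],[0.5,0.07,0.04,0,-6.7],[0.5,0.1,0.06,0,-6.7],[0.5,0.135,0.08,0,-6.7],[0.5,0.17,0.1,0,-6.7]]' >/dev/null
python3 -m inch '[[0.5,0.03,0.01,0,0],[0.5,0.05,0.01,0,0],[0.5,0.05,0.01,0,0],[0.5,0.05,0.01,0,0]]'
python3 - <<'E'
from h import *
np.set_printoptions(precision=4,suppress=True)
Z=dict(drawer_front=.0325,flap_bar=.1185,flap_hinge=.1155,well_rim=.115,unit=0)
p=shot("wrist");save(p,"wrist1.png",k=1.5);print(p["C"])
for q,z in Z.items():
    for r in ctrl.tip_of(q,p)[:2]: print(q,round(r["score"],2),np.round(r["at"]),at_z(p,r["at"],z),at_d(p,r["at"]))
W=cloud(p)
m=((W[...,2]>.113)&(W[...,2]<.13)&(W[...,0]>.45))
print("flap",cv2.minAreaRect((W[m][:,:2]*1000).astype(np.float32)),m.sum())
m=((W[...,2]>.065)&(W[...,2]<.075)&(W[...,0]>.45)&(W[...,1]>-.1))
print("sect",cv2.minAreaRect((W[m][:,:2]*1000).astype(np.float32)),m.sum())
E
```

```text
time: 2.98
eef_pos: [0.509, -0.0855, 0.3628]
tcp_rot: [0.673, 0.739, -0.0, 0.0]
contact_force: [-0.6, 0.6, 0.7]
opening: 0.499
finger_force: 0.0
[[ 0.9957  0.0884  0.0268  0.5033]
 [ 0.0924 -0.9576 -0.2727 -0.017 ]
 [ 0.0015  0.274  -0.9617  0.5052]
 [ 0.      0.      0.      1.    ]]
drawer_front 0.84 [268. 108.] [ 0.5249 -0.019   0.0325] [ 0.5264 -0.0192  0.0007]
flap_bar 0.58 [286. 200.] [ 0.5549 -0.1287  0.1185] [ 0.5543 -0.1274  0.1229]
flap_hinge 0.83 [422. 202.] [ 0.7306 -0.117   0.1155] [ 0.7268 -0.1153  0.1221]
well_rim 0.73 [367. 203.] [ 0.6607 -0.1247  0.115 ] [ 0.658  -0.1228  0.1218]
unit 0.95 [346. 142.] [ 0.6541 -0.0591  0.    ] [ 0.6333 -0.0533  0.0696]
unit 0.72 [288. 202.] [ 0.5747 -0.1672  0.    ] [ 0.5573 -0.1306  0.123 ]
flap ((642.3846435546875, -125.89109802246094), (182.70718383789062, 94.8630142211914), 5.644988059997559) 8936
sect ((650.344970703125, -17.23895263671875), (140.8318634033203, 149.21360778808594), 5.788604259490967) 11230
```

View pics/wrist1.png

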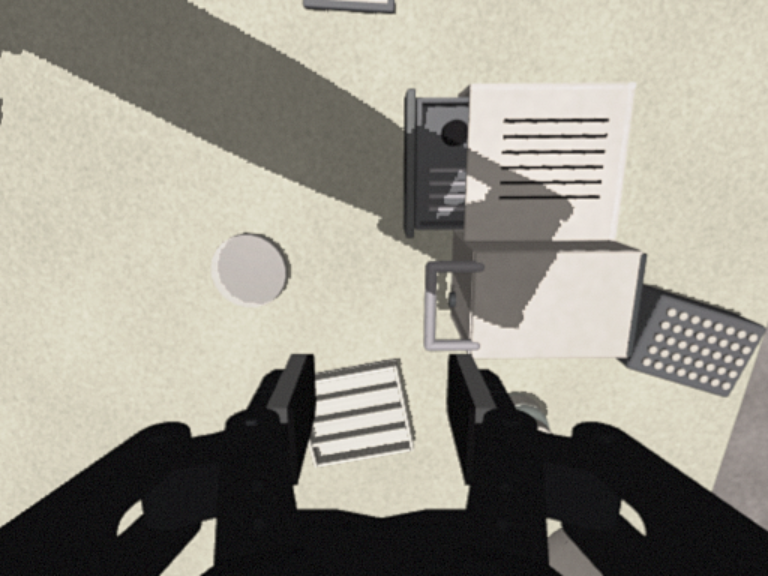

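The wrist view shows the drawer front at (273,108), the bar at (288,203) and the closed flap at (367,203), in unscaled pixels. The unit origin is about (0.654,-0.057) with yaw about 5.6°, and the points agree with each other. Now I'll go in front of the drawer with the fingers shut.

```bash
cat > u.py <<'E'
import sys
from h import *
O=np.array([.654,-.057]); Y=5.6
x,y,z=map(float,sys.argv[1:4]); a=np.radians(Y); w=O+np.array([[np.cos(a),-np.sin(a)],[np.sin(a),np.cos(a)]])@[x,y]
import subprocess; print(np.round(w,4)); subprocess.run(["python3","to.py",str(w[0]),str(w[1]),str(z),str(Y)])
E
python3 u.py -0.17 0.0475 0.03
```

```text
shift [ 0.0634 -0.0231  0.3325] turn -0.51 tilt [-1.e-04 -1.e-04 -1.e+00]
[ 0.4802 -0.0263]
```

```bash
python3 -m inch '[[1,0.03,-0.01,0.02,-0.5],[1,0.055,-0.02,0.05,-0.5],[1,0.063,-0.023,0.09,-0.5],[1,0.063,-0.023,0.13,-0.5],[1,0.063,-0.023,0.17,-0.5]]' 40 >/dev/null
python3 -m inch '[[1,0,0,0.04,0],[1,0,0,0.08,0],[1,0,0,0.12,0],[1,0,0,0.16,0],[1,0,0,0.16,0]]'
python3 u.py -0.14 0.0475 0.03;python3 u.py -0.092 0.0475 0.03
```

```text
time: 4.12
eef_pos: [0.4732, -0.0245, 0.0241]
tcp_rot: [0.672, 0.741, -0.004, -0.008]
contact_force: [-2.3, 1.0, -0.1]
opening: -0.002
finger_force: 0.0
shift [-0.0024  0.0367 -0.0065] turn 0.01 tilt [-0.0177  0.0048 -0.9998]
[ 0.51   -0.0234]
shift [-0.0024  0.0847 -0.0073] turn 0.01 tilt [-0.0177  0.0048 -0.9998]
[ 0.5578 -0.0187]
```

Contact should come near own x −0.14. I'll move forward in moderate steps, then slow down.

```bash
python3 -m inch '[[1,0,0.015,-0.005,0],[1,0,0.03,-0.005,0],[1,0,0.04,-0.005,0],[1,0,0.05,-0.005,0],[1,0,0.06,-0.005,0]]'
python3 -m inch '[[1,0,0.004,0,0],[1,0,0.008,0,0],[1,0,0.011,0,0],[1,0,0.013,0,0]]'
python3 u.py -0.092 0.0475 0.03
```

```text
time: 4.53
eef_pos: [0.5412, -0.0203, 0.0392]
tcp_rot: [0.671, 0.741, -0.0, 0.001]
contact_force: [-2.2, -2.0, 1.8]
opening: -0.002
finger_force: 1.5
time: 4.87
eef_pos: [0.5531, -0.0183, 0.0377]
tcp_rot: [0.671, 0.741, -0.0, -0.0]
contact_force: [-3.0, -0.3, 2.0]
opening: 0.0
finger_force: 1.3
shift [-0.0009  0.0046  0.0077] turn 0.1 tilt [-1.e-04  1.e-04 -1.e+00]
[ 0.5578 -0.0187]
```

```bash
python3 -m inch '[[1,0,0.003,0,0],[1,0,0.006,0,0],[1,0,0.008,0,0],[1,0,0.008,0,0]]'
python3 -m inch '[[1,0,0.002,0,0],[1,0,0.004,0,0],[1,0,0.004,0,0]]'
python3 - <<'E'
from h import *
np.set_printoptions(precision=4,suppress=True)
for n in ("side","wrist"):
    p=shot(n)
    for r in ctrl.tip_of("drawer_front",p)[:2]: print(round(r["score"],2),np.round(r["at"]),at_z(p,r["at"],.0325))
E
```

```text
time: 5.2
eef_pos: [0.5573, -0.0177, 0.0375]
tcp_rot: [0.671, 0.742, -0.004, -0.004]
contact_force: [-14.0, -3.1, 12.1]
opening: 0.001
finger_force: 7.4
time: 5.45
eef_pos: [0.5573, -0.0177, 0.0375]
tcp_rot: [0.67, 0.742, -0.008, -0.008]
contact_force: [-26.4, -6.8, 22.4]
opening: -0.003
finger_force: 14.1
0.82 [269. 188.] [ 0.5706 -0.0168  0.0325]
0.57 [283. 252.] [ 0.5733 -0.0194  0.0325]
```

The drawer is at its stop: the position stalled at 0.5573 while the force rose, and the front face is at own x of about −0.078. I'll back off, rise and look at the bar.

```bash
python3 -m inch '[[1,0,-0.02,0,0],[1,0,-0.045,0,0],[0.6,0,-0.05,-0.04,0],[0.5,0,-0.05,-0.08,0],[0.5,0,-0.05,-0.12,0]]' >/dev/null
python3 -m inch '[[0.5,-0.02,0.01,-0.03,0],[0.5,-0.05,0.02,-0.05,0],[0.5,-0.08,0.03,-0.06,0],[0.5,-0.1,0.035,-0.06,0],[0.5,-0.1,0.035,-0.06,0]]'
python3 - <<'E'
from h import *
np.set_printoptions(precision=4,suppress=True)
p=shot("wrist");save(p,"wrist2.png",k=1.5)
for q,z in dict(flap_bar=.1185,flap_hinge=.1155,well_rim=.115,drawer_front=.0325).items():
    for r in ctrl.tip_of(q,p)[:2]: print(q,round(r["score"],2),np.round(r["at"]),at_z(p,r["at"],z),at_d(p,r["at"]))
E
python3 u.py -0.105 -0.0675 0.1035
```

```text
time: 6.48
eef_pos: [0.5623, -0.1217, 0.2193]
tcp_rot: [0.672, 0.74, 0.001, 0.003]
contact_force: [0.4, 0.5, -0.8]
opening: 0.5
finger_force: 0.0
flap_bar 0.95 [244. 208.] [ 0.5572 -0.1336  0.1185] [ 0.5571 -0.132   0.1231]
flap_hinge 0.93 [456. 206.] [ 0.7294 -0.1166  0.1155] [ 0.725  -0.115   0.1218]
well_rim 0.79 [373. 210.] [ 0.6626 -0.1265  0.115 ] [ 0.6597 -0.1245  0.1217]
drawer_front 0.82 [272.  68.] [ 0.5724 -0.0175  0.0325] [ 0.5716 -0.0192  0.0479]
shift [-0.0171 -0.0049  0.1131] turn 0.15 tilt [-0.0012  0.001  -1.    ]
[ 0.5561 -0.1344]
```

View pics/wrist2.png

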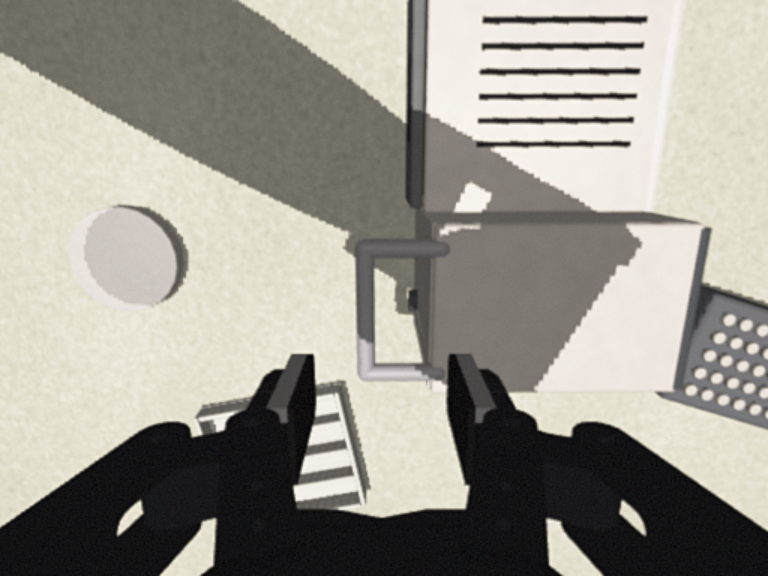

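The drawer is shut and the bar is at (244,208), i.e. (0.557,-0.134), which matches the model. The gap behind the bar is only about 31 mm, so I'll descend with a narrower opening.

```bash
python3 -m inch '[[0.72,-0.0165,-0.0045,0.02,0],[0.72,-0.0165,-0.0045,0.05,0],[0.72,-0.0165,-0.0045,0.075,0],[0.72,-0.0165,-0.0045,0.075,0]]'
python3 u.py -0.1048 -0.0675 0.1035
```

```text
time: 7.07
eef_pos: [0.5529, -0.1325, 0.1361]
tcp_rot: [0.671, 0.742, -0.002, -0.006]
contact_force: [-0.6, 0.8, -0.1]
opening: 0.278
finger_force: 0.0
shift [-0.0025  0.0035  0.0326] turn 0.14 tilt [-0.0108  0.005  -0.9999]
[ 0.5563 -0.1344]
```

```bash
python3 -m inch '[[0.72,-0.001,0.002,0.012,0],[0.72,-0.001,0.002,0.024,0],[0.72,-0.001,0.002,0.036,0],[0.72,-0.001,0.002,0.036,0]]'
python3 u.py -0.1048 -0.0675 0.1035
python3 -m inch '[[0.9,-0.001,0,0,0],[1,-0.001,0,0,0],[1,-0.001,0,0,0],[1,-0.001,0,0,0],[1,-0.001,0,0,0]]' 50
```

```text
time: 7.4
eef_pos: [0.5581, -0.1351, 0.1043]
tcp_rot: [0.671, 0.741, -0.001, -0.002]
contact_force: [-0.3, -0.8, -0.3]
opening: 0.282
finger_force: 0.0
shift [ 0.0008 -0.0017  0.0008] turn 0.12 tilt [-0.0032  0.0015 -1.    ]
[ 0.5563 -0.1344]
time: 7.82
eef_pos: [0.5559, -0.1363, 0.1058]
tcp_rot: [0.671, 0.742, -0.003, -0.004]
contact_force: [-8.6, 0.3, 0.4]
opening: 0.093
finger_force: 48.7
```

```bash
python3 -m inch '[[1,0,0.0016,-0.021,0],[1,0,0.0057,-0.041,0],[1,0,0.012,-0.061,0],[1,0,0.021,-0.08,0],[1,0,0.032,-0.098,0]]'
python3 u.py -0.105 -0.0675 0.1035
```

```text
time: 8.23
eef_pos: [0.5871, -0.1333, 0.2051]
tcp_rot: [0.671, 0.741, -0.004, -0.005]
contact_force: [-7.3, 1.1, 0.9]
opening: 0.092
finger_force: 48.7
shift [ 0.0016 -0.0296  0.102 ] turn 0.12 tilt [-0.0129  0.0016 -0.9999]
[ 0.5561 -0.1344]
```

```bash
python3 -m inch '[[1,0,0.013,-0.016,0],[1,0,0.028,-0.031,0],[1,0,0.0445,-0.0435,0],[1,0,0.0625,-0.054,0],[1,0,0.0815,-0.0625,0]]'
python3 -m inch '[[1,0,0.02,-0.006,0],[1,0,0.0405,-0.0095,0],[1,0,0.0615,-0.011,0],[1,0,0.082,-0.0095,0],[1,0,0.0975,-0.0065,0]]'
python3 -m inch '[[1,0,0,0,0],[1,0,0,0,0]]'
python3 u.py -0.105 -0.0675 0.1035
python3 - <<'E'
from h import *
p=shot("side");save(p,"side2.png",(190,60,390,210),4)
E
```

```text
time: 8.65
eef_pos: [0.6717, -0.1248, 0.2725]
tcp_rot: [0.671, 0.741, -0.0, -0.001]
contact_force: [-3.4, 2.9, 2.7]
opening: 0.092
finger_force: 48.7
time: 9.07
eef_pos: [0.7711, -0.1154, 0.278]
tcp_rot: [0.671, 0.742, 0.001, 0.002]
contact_force: [-1.1, 0.4, 4.8]
opening: 0.088
finger_force: 49.9
time: 9.23
eef_pos: [0.7719, -0.1151, 0.2774]
tcp_rot: [0.671, 0.742, 0.003, 0.003]
contact_force: [3.1, 2.2, 5.7]
opening: 0.087
finger_force: 50.5
shift [ 0.0024 -0.2181  0.172 ] turn 0.13 tilt [ 8.4e-03  1.0e-04 -1.0e+00]
[ 0.5561 -0.1344]
```

View pics/side2.png

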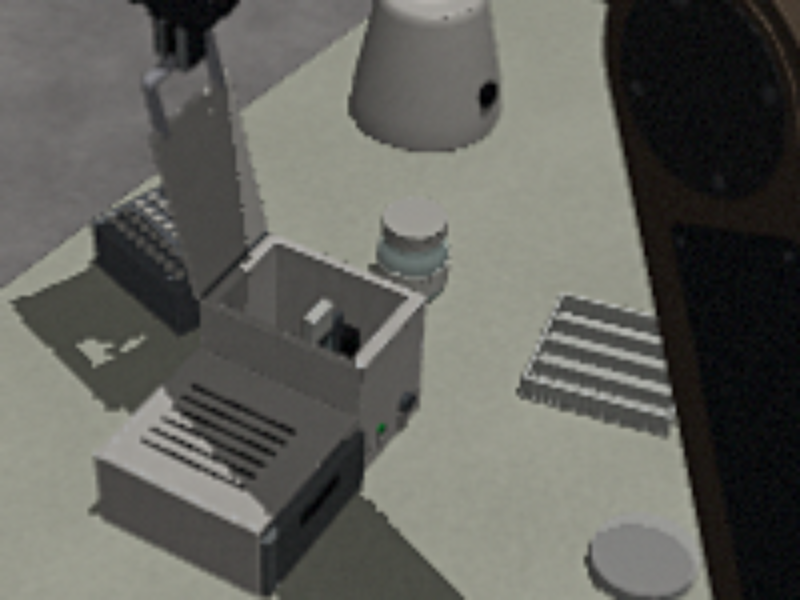

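The flap stands open past upright at scaled (200,170), the drawer is shut and the plate tab shows in the well at (320,318). Release, rise and go back over the well.

```bash
python3 -m inch '[[0.75,0,0,0,0],[0.7,0,0,0,0],[0.7,0,0,0,0],[0.7,0,0,-0.025,0],[0.7,0,0,-0.045,0]]' 
python3 -m inch '[[0.65,0,-0.02,-0.005,0],[0.65,0,-0.06,-0.005,0],[0.65,0,-0.1,-0.005,0],[0.65,0,-0.12,0.03,0],[0.65,0,-0.12,0.06,0]]'
python3 -m inch '[[0.65,0,0,0,0],[0.65,0,0,0,0]]'
python3 - <<'E'
from h import *
np.set_printoptions(precision=4,suppress=True)
p=shot("wrist");save(p,"wrist3.png",k=1.5)
for q,z in dict(plate_tab=.094,plate=.022,well_rim=.115,flap_bar=.28,panel_top=.012).items():
    for r in ctrl.tip_of(q,p)[:2]: print(q,round(r["score"],2),np.round(r["at"]),at_z(p,r["at"],z),at_d(p,r["at"]))
W=cloud(p); m=(abs(W[...,2]-.104)<.006)&(abs(W[...,0]-.655)<.03)&(abs(W[...,1]+.125)<.03)
print(m.sum(),cv2.minAreaRect((W[m][:,:2]*1000).astype(np.float32)) if m.sum()>5 else 0, np.median(W[m],0))
E
python3 u.py -0.005 -0.0675 0.075
```

```text
time: 9.7
eef_pos: [0.7679, -0.1162, 0.316]
tcp_rot: [0.671, 0.741, -0.002, -0.003]
contact_force: [-0.2, -0.6, 1.1]
opening: 0.297
finger_force: 0.0
time: 10.12
eef_pos: [0.6468, -0.1286, 0.2602]
tcp_rot: [0.672, 0.741, -0.0, 0.001]
contact_force: [1.8, -0.9, -1.0]
opening: 0.35
finger_force: 0.0
time: 10.28
eef_pos: [0.6482, -0.1277, 0.256]
tcp_rot: [0.671, 0.741, -0.001, -0.003]
contact_force: [-0.5, 0.3, 0.1]
opening: 0.348
finger_force: 0.0
plate_tab 0.96 [263. 174.] [ 0.6566 -0.1225  0.094 ] [ 0.6561 -0.1201  0.106 ]
plate 0.63 [260. 166.] [ 0.6555 -0.1279  0.022 ] [ 0.6527 -0.1128  0.1053]
plate 0.37 [264. 174.] [ 0.6612 -0.1371  0.022 ] [ 0.6571 -0.1198  0.1058]
well_rim 0.79 [269. 181.] [ 0.6622 -0.124   0.115 ] [ 0.6685 -0.1451  0.0224]
flap_bar 0.36 [ 40. 156.] [ 0.5642 -0.0858  0.28  ] [ 0.3882 -0.1444  0.015 ]
310 ((655.9523315429688, -124.2379150390625), (9.584117889404297, 26.440860748291016), 5.814032077789307) [ 0.6558 -0.1234  0.1058]
shift [0.0032 0.0043 0.1857] turn 0.12 tilt [ 0.0031 -0.0012 -1.    ]
[ 0.6556 -0.1247]
```

View pics/wrist3.png

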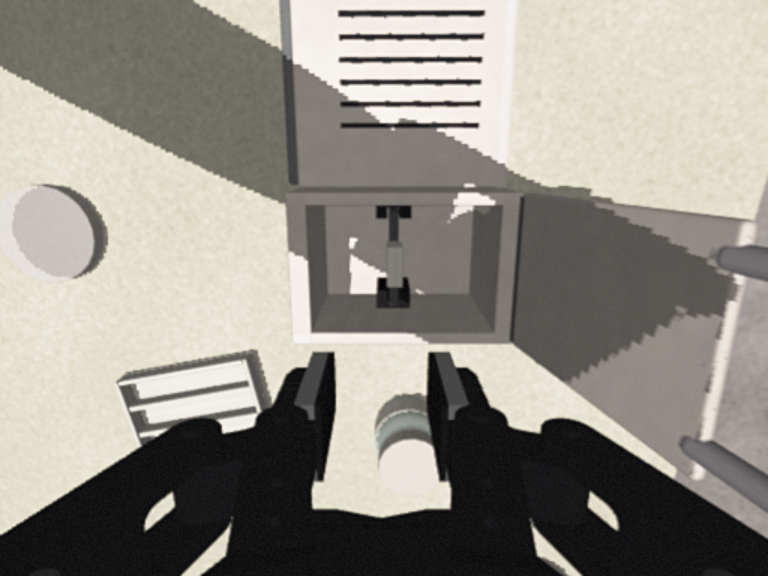

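The tab is at (263,174), i.e. (0.656,-0.124), top at 0.106. Size and height match. The flap stays open by itself. I'll descend.

```bash
python3 -m inch '[[0.65,0.0035,0.0045,0.03,0],[0.65,0.0035,0.0045,0.06,0],[0.65,0.0035,0.0045,0.09,0],[0.65,0.0035,0.0045,0.12,0],[0.65,0.0035,0.0045,0.12,0]]' 
python3 -m inch '[[0.65,0,0,0,0],[0.65,0,0,0,0]]'
python3 to.py 0.656 -0.1241 0.076 5.7
```

```text
time: 11.0
eef_pos: [0.6503, -0.1225, 0.1314]
tcp_rot: [0.671, 0.741, -0.002, -0.006]
contact_force: [-1.5, 0.5, -2.0]
opening: 0.344
finger_force: 0.0
time: 11.17
eef_pos: [0.6555, -0.1243, 0.1411]
tcp_rot: [0.671, 0.741, 0.001, 0.002]
contact_force: [0.0, 1.1, 0.7]
opening: 0.348
finger_force: 0.0
shift [0.0003 0.0003 0.0651] turn 0.01 tilt [ 0.0033 -0.0012 -1.    ]
```

```bash
python3 -m inch '[[0.65,0,0,0.015,0],[0.65,0,0,0.03,0],[0.65,0,0,0.045,0],[0.65,0,0,0.055,0],[0.65,0,0,0.062,0]]' 
python3 -m inch '[[0.65,0,0,0,0],[0.8,0,0,0,0],[0.9,0,0,0,0],[1,0,0,0,0],[1,0,0,0,0]]' 30
python3 -m inch '[[1,0,0,0,0],[1,0,0,0,0],[1,0,0,0,0]]'
```

```text
time: 11.58
eef_pos: [0.6526, -0.1234, 0.0737]
tcp_rot: [0.671, 0.741, -0.001, -0.002]
contact_force: [-0.6, 0.3, 0.3]
opening: 0.35
finger_force: 0.0
time: 12.0
eef_pos: [0.6543, -0.124, 0.0772]
tcp_rot: [0.671, 0.741, 0.0, 0.001]
contact_force: [0.2, 0.3, -0.3]
opening: 0.113
finger_force: 30.2
time: 12.25
eef_pos: [0.6541, -0.1239, 0.0769]
tcp_rot: [0.671, 0.741, 0.0, 0.0]
contact_force: [-0.7, 0.5, 0.2]
opening: 0.108
finger_force: 30.3
```

The tab is gripped (about 9–10 mm), with no side force. I'll lift straight up.

```bash
python3 -m inch '[[1,0,0,-0.012,0],[1,0,0,-0.024,0],[1,0,0,-0.036,0],[1,0,0,-0.05,0],[1,0,0,-0.065,0]]' 40
python3 -m inch '[[1,0,0,-0.02,0],[1,0,0,-0.04,0],[1,0,0,-0.06,0],[1,0,0,-0.075,0],[1,0,0,-0.08,0]]'
python3 -m inch '[[1,0,0,0,0],[1,0,0,0,0]]'
python3 to.py 0.486 0.314 0.23 5.7
python3 - <<'E'
from h import *
np.set_printoptions(precision=4,suppress=True)
p=shot("side");save(p,"side3.png",(150,20,390,200),3.3)
for q,z in dict(plate_tab=.235,plate=.165,panel_top=.012).items():
    for r in ctrl.tip_of(q,p)[:3]: print(q,round(r["score"],2),np.round(r["at"]),at_z(p,r["at"],z),at_d(p,r["at"]))
E
```

```text
time: 12.67
eef_pos: [0.6539, -0.124, 0.1436]
tcp_rot: [0.671, 0.741, -0.0, 0.0]
contact_force: [-0.6, 0.4, -1.5]
opening: 0.112
finger_force: 41.0
time: 13.08
eef_pos: [0.6555, -0.1244, 0.2272]
tcp_rot: [0.671, 0.741, 0.001, 0.003]
contact_force: [0.1, -0.3, -0.8]
opening: 0.105
finger_force: 41.1
time: 13.25
eef_pos: [0.6538, -0.1238, 0.2219]
tcp_rot: [0.671, 0.741, 0.0, 0.0]
contact_force: [-0.2, 0.2, -1.7]
opening: 0.106
finger_force: 41.1
shift [ 0.4523 -0.1235 -0.0082] turn -0.0 tilt [ 2.e-04 -1.e-04 -1.e+00]
plate_tab 0.59 [272. 102.] [ 0.6497 -0.1266  0.235 ] [ 0.6405 -0.1145  0.2467]
plate 0.59 [272. 120.] [ 0.6533 -0.1323  0.165 ] [ 0.6525 -0.1313  0.1661]
panel_top 0.96 [215. 288.] [0.4832 0.3156 0.012 ] [0.4821 0.3166 0.0145]
panel_top 0.83 [259. 250.] [0.4673 0.1598 0.012 ] [0.4689 0.1579 0.0084]
panel_top 0.82 [267. 317.] [0.3336 0.2975 0.012 ] [0.3343 0.2966 0.0096]
```

View pics/side3.png

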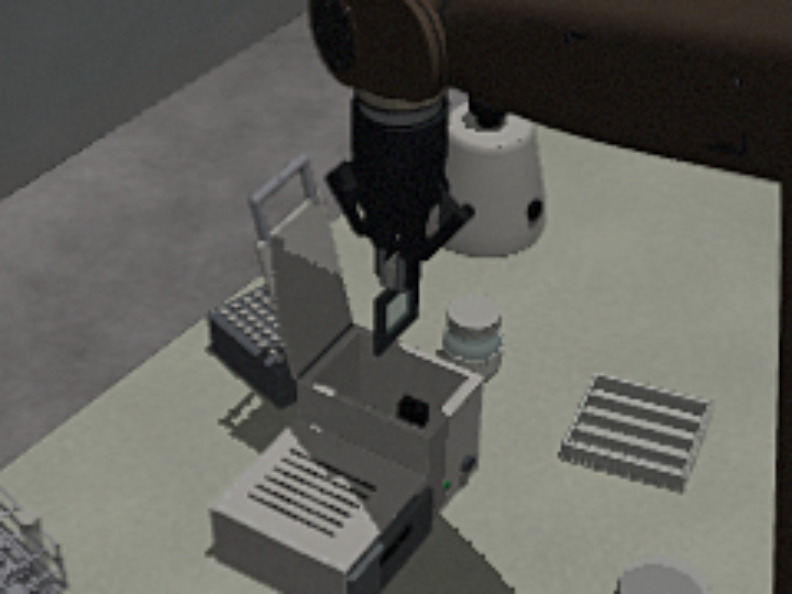

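The plate is out and upright at scaled (395,315), the flap stands open and the drawer is shut. Now the transfer to the big panel, at about (0.484,0.314).

```bash
python3 -m inch '[[1,0.02,-0.005,0,0],[1,0.045,-0.012,0,0],[1,0.075,-0.02,0,0],[1,0.11,-0.03,0,0],[1,0.145,-0.04,0,0]]'>/dev/null
python3 -m inch '[[1,0.035,-0.0095,0,0],[1,0.07,-0.019,0,0],[1,0.105,-0.0285,0,0],[1,0.14,-0.038,0,0],[1,0.175,-0.0475,0,0]]'>/dev/null
python3 -m inch '[[1,0.03,-0.008,0,0],[1,0.06,-0.016,0,0],[1,0.08,-0.02,0,0],[1,0.09,-0.024,0,0],[1,0.09,-0.024,0,0]]'
python3 - <<'E'
from h import *
np.set_printoptions(precision=4,suppress=True)
for n in("wrist","scene"):
    p=shot(n)
    for q,z in dict(panel_top=.012,plate=.167).items():
        for r in ctrl.tip_of(q,p)[:3]: print(n,q,round(r["score"],2),np.round(r["at"]),at_z(p,r["at"],z),at_d(p,r["at"]))
    W=cloud(p)
    m=(abs(W[...,2]-.011)<.006)&(abs(W[...,0]-.484)<.09)&(abs(W[...,1]-.314)<.09)
    if n=="wrist": save(p,"wrist4.png",k=1.5)
    print(cv2.minAreaRect((W[m][:,:2]*1000).astype(np.float32)))
E
python3 to.py 0.484 0.314 0.147 5.7
```

```text
time: 14.7
eef_pos: [0.501, 0.2745, 0.2208]
tcp_rot: [0.67, 0.742, -0.001, -0.001]
contact_force: [-0.2, -0.2, -0.9]
opening: 0.112
finger_force: 41.0
wrist panel_top 0.87 [248. 137.] [0.4916 0.3089 0.012 ] [0.4916 0.309  0.0126]
wrist panel_top 0.86 [107. 142.] [0.3384 0.2879 0.012 ] [0.3369 0.2874 0.0087]
wrist panel_top 0.78 [209. 260.] [0.4583 0.1562 0.012 ] [0.4581 0.155  0.0098]
wrist plate 0.55 [252. 215.] [0.5011 0.2737 0.167 ] [0.4993 0.2944 0.2256]
((490.0770568847656, 312.7783203125), (120.10844421386719, 120.09530639648438), 1.2419508695602417)
scene panel_top 0.93 [321. 199.] [0.4756 0.3041 0.012 ] [0.4775 0.3036 0.0134]
scene panel_top 0.67 [310. 180.] [0.355  0.2829 0.012 ] [0.3484 0.2843 0.0076]
scene panel_top 0.64 [276. 198.] [0.4662 0.15   0.012 ] [0.4642 0.1503 0.0105]
scene plate 0.82 [320. 166.] [0.5038 0.2804 0.167 ] [0.5016 0.2809 0.1656]
((484.94732666015625, 312.9339904785156), (179.2275848388672, 175.1539306640625), 88.84205627441406)
shift [ 0.0439 -0.0147  0.0745] turn -0.11 tilt [-1.e-04 -3.e-04 -1.e+00]
```

View pics/wrist4.png

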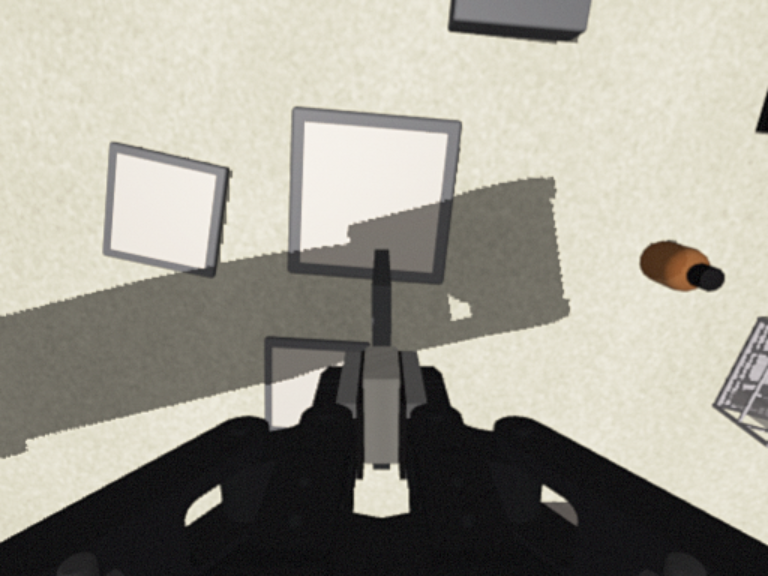

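The wrist view shows the 120×120 mm panel centred near (250,130), i.e. (0.489,0.313), and the plate held upright. Last approach and descent.

```bash
python3 -m inch '[[1,0.02,-0.005,0,0],[1,0.038,-0.009,0.01,0],[1,0.042,-0.01,0.03,0],[1,0.042,-0.01,0.05,0],[1,0.042,-0.01,0.065,0]]'>/dev/null
python3 -m inch '[[1,0,0,0.005,0],[1,0,0,0.009,0],[1,0,0,0.009,0],[1,0,0,0.009,0],[1,0,0,0.009,0]]'
python3 to.py 0.489 0.313 0.147 5.7
python3 - <<'E'
from h import *
np.set_printoptions(precision=4,suppress=True)
p=shot("side");save(p,"side4.png",k=1.5)
for q,z in dict(panel_top=.012,plate=.092,plate_tab=.164,drawer_front=.0325).items():
    for r in ctrl.tip_of(q,p)[:1]: print(q,round(r["score"],2),np.round(r["at"]),at_z(p,r["at"],z),at_d(p,r["at"]))
E
```

```text
time: 15.83
eef_pos: [0.4892, 0.314, 0.149]
tcp_rot: [0.671, 0.741, 0.001, 0.001]
contact_force: [0.2, -0.3, -1.2]
opening: 0.11
finger_force: 41.0
shift [-0.0009 -0.0003  0.002 ] turn -0.03 tilt [ 0.0023  0.001  -1.    ]
panel_top 0.79 [259. 250.] [0.4677 0.1589 0.012 ] [0.4691 0.1572 0.0087]
plate 0.75 [214. 266.] [0.4894 0.3037 0.092 ] [0.4891 0.304  0.0925]
plate_tab 0.71 [212. 254.] [0.4783 0.3124 0.164 ] [0.4704 0.3191 0.1792]
drawer_front 0.75 [215. 286.] [0.4758 0.3196 0.0325] [0.4847 0.3121 0.0125]
```

View pics/side4.png

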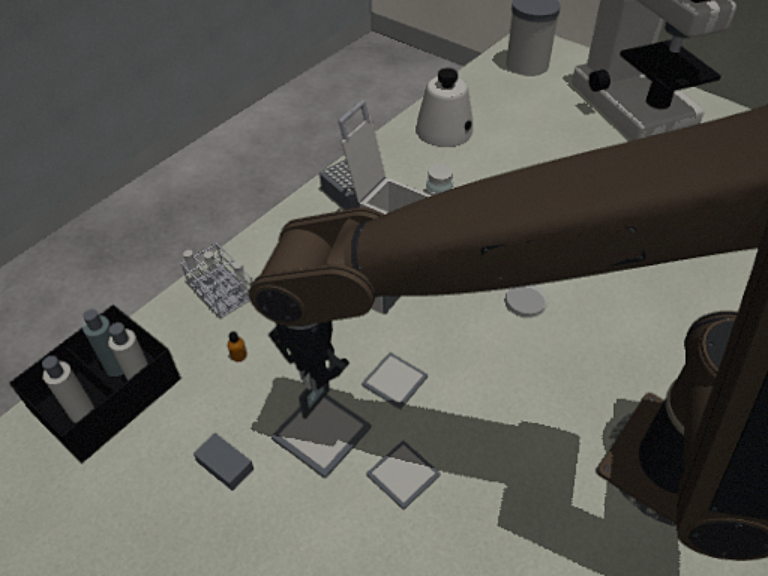

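The plate hangs upright over the big panel at scaled (318,400), lower edge at 0.0925 m (about 8 cm above its top). The flap is standing open and the bystanders are in place. I'll let it settle, then hand in.

```bash
python3 -m inch '[[1,0,0,0,0],[1,0,0,0,0],[1,0,0,0,0],[1,0,0,0,0],[1,0,0,0,0]]'; python3 -c "
from plant import ctrl
print(abs(ctrl.get_state()['dq']).max()); print(ctrl.sign_off())"
```

```text
time: 16.5
eef_pos: [0.4882, 0.3138, 0.1475]
tcp_rot: [0.671, 0.741, -0.0, -0.0]
contact_force: [0.2, 0.3, -1.2]
opening: 0.11
finger_force: 41.0
0.001924242234922781
the job is handed in; nothing more can be done
None
```

The job is handed in at 16.5 s: the drawer was pushed to its stop, the flap stands open, and the plate is held still and upright about 8 cm above the middle of the 120 mm panel.

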